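Open a catch-locked battery door with a release pin

TASK

Open the sliding battery door of the grey battery case: take the release pin out of its stand, press the sunken button in the door's hole with the pin, and keep it pressed while you push the door with the pin all the way out to its end, without forcing anything (the catch, if not held down, locks again on the way). Then draw the pin out so that the door stays locked fully open, and put the pin back upright in its stand, pushed right home; leave the other things where they are.

Things in the scene. Friction and masses are not known exactly. Their poses are not given: they have to be found in the camera images.
- pin: Release pin, 119 mm tall, upright in its stand at the start. Origin at the centre of its steel tip, z up along the pin. Going up: round steel shaft 6 mm in diameter to 42 mm (tip chamfered 1.5 mm), collar 22 mm in diameter to 47 mm, black square handle 14 x 14 mm to 115 mm, its flats across the pin's x and y axes (grip it at about 85 mm). About 80 g.
- stand: Fixed aluminium stand for the pin: block 50 x 50 x 45 mm high on a 54 mm square foot plate 2 mm thick. Origin at the centre of its underside. (Mind the desk lamp: its shade hangs from 0.33 m up, beyond x = 0.55 m, at y from -0.18 to -0.04.)
- stand_hole (a point): Mouth of the stand's vertical hole, in the middle of its top face, 45 mm above the worktop. The hole is 10 mm in diameter with a 2 mm chamfer, 43 mm deep. The pin is home when its collar lies on the block: its tip is then 42 mm below this point.
- case: Fixed grey battery case, 130 (x) x 76 (y) x 60 mm high, open on top under its black sliding door; four small foot lugs stick out to 54.5 mm either side. Origin at the centre of its underside; z up. The door opens towards the case's own -x.
- battery_door (a joint): Travel of the black door along the case's -x, in m: 0 shut, 0.045 fully open (hard end stop). A plate 124 x 64 mm, top 60 mm above the worktop, between the case's side walls; open, it sticks out over the case's front. It drags with about 3 N. With the button up, its catch locks the door at 0, 0.015, 0.030 and 0.045 (play up to 1.5 mm).
- hole (a point): Mouth of the round hole in the door's top, moving with it; axes as the case's. 10 mm diameter, 2 mm chamfer, 27 mm deep, vertical. In it a flat sprung button: face 6 to 18 mm below the mouth, differing by unit and unmeasured, so feel for it. It moves at 3 N, stiffens 0.5 N/mm, frees the door from 4 mm down (5 N), has a hard stop at 7 mm (6.5 N) and springs back up when let go.
- solder_reel_green: Reel of solder wire, 70 mm diameter, 70 mm tall, upright; bystander. Origin at the centre of its underside.
- solder_reel_blue: Reel of solder wire, 74 mm diameter, 66 mm tall, upright; bystander. Origin at the centre of its underside.
- circuit_board: Bare circuit board lying flat, 72 x 109 x 7 mm; bystander. Origin at the centre of its underside.
- tweezers_orange: Tweezers lying flat, 14 x 107 x 8 mm, long axis y; bystander. Origin at the centre of their underside.
- shackle_clamp: Crocodile clip on a ball joint, lying, 23 x 103 x 32 mm, long axis y; bystander. Origin at the centre of its underside.
Mind the look-alikes: they are no part of the job. What is shaped like the pin but turquoise is not meant. Leave any yellow look-alike of the stand alone.

How it is judged (in metres and radians):
On the way, in this order (a step that is already met when the one before it is completed fails the run):
1. the pin is drawn out of its stand (z of pin in the frame of stand_hole above 0.005 m), for 0.1 s.
2. the door is pushed fully open with the pin's tip in the door's hole (value of joint battery_door above 0.043 m and z of pin in the frame of hole below -0.005 m and horizontal distance between pin and hole below 0.008 m), for 0.1 s.
At the end, for the whole second after the job is handed in: The door is fully open (its travel over 43 mm) and the pin is back in the stand's hole, within 5 mm of its axis, its tip at least 39 mm below the mouth, upright within 0.1 rad, released and at rest (value of joint battery_door above 0.043 m and horizontal distance between pin and stand_hole below 0.005 m and z of pin in the frame of stand_hole below -0.039 m and angle between pin's own z axis and vertical below 0.1 rad and linear speed of pin below 0.02 m/s); the robot touches nothing.
It fails at once if the pin presses on the battery case, its door or its button with more than 25 N (contact force between pin and case above 25 N).
It fails at once if the fingers push on the battery case or its door with more than 10 N (contact force between the fingers and case above 10 N).
It fails at once if a bystander is moved more than 20 mm (distance of any of solder_reel_green, solder_reel_blue, circuit_board, tweezers_orange, shackle_clamp from where it was at the start of the episode above 0.02 m).
It also fails if it takes over 54 s, if anything falls off the work surface, if the arm or the gripper's body presses on something with over 40 N, if the wrist force passes 120 N, or if a joint passes its speed limit or range.

ROBOT

A 6-joint arm with a two-finger parallel gripper is mounted at the origin on a cart in front of the work surface, level with it; the furniture and walls round the work are solid. World frame = base frame: x ahead of the robot, y to its left, z up, the work surface at z = 0. Lengths are in mm, angles in degrees, forces in N, time in s.
With the tool pointing down it reaches from about 400 to 925 mm from the base axis. Payload 3.4 kg.
Tool frame: the origin (TCP) lies at the very end of the fingers, on their centre line; the grasp point (between the pads) lies 19 mm behind it; z points along the fingers, y is the line along which they close (so a half turn about z gives the same grasp; the last joint's range is limited). The gripper opens to 85 mm and grips with 20 to 120 N. Pads are 22 mm wide; open, the fingers measure 114 mm over their backs; the gripper's body (76 mm by 85 mm) begins 54 mm behind the grasp point. The pads swing forward as they close: fully open they stand 13 mm farther back than shut.
Start: joints at [-74.972, 17.578, 86.31, -0, 76.112, -4.211], TCP at [189.453, -542.898, 231.305] pointing down, gripper open.
Joint ranges: [-179.03, 179.03], [-60, 130.46], [8.19, 133.38], [-81.62, 261.62], [5.75, 156.47], [-153.77, 153.77]. Speed limits (degrees/s): [147.25, 147.25, 180, 180, 180, 180].

INTERFACE

Orientations are given as a 3x3 rotation matrix whose columns are the frame's x, y, z axes.
In Python, from plant import move_to, servo_line, goto_joints, open_jaws, gripper_close, hold, inverse_kinematics, state, read_camera, camera_params, MotionError, job_done gives the robot as it stands. Calls block until the motion is done:
- move_to(position, orientation): joint-space move of the TCP to a pose.
- servo_line(position, max_speed=150, frame=None, f_stop=None): straight line of the TCP; frame=None keeps the orientation; max_speed is the mean speed in mm/s. With f_stop (N) it stops when the force on the tool has changed by that much, and returns True; else False.
- goto_joints(angles): joint-space move.
- open_jaws() and gripper_close(effort=None): open the fingers fully, or close them until they stop; effort is the grip in N (None keeps the last).
- hold(seconds).
- inverse_kinematics(position, orientation): joint angles nearest the present ones, or None.
- state(): the state.
- read_camera(name): name is "side" or "top"; returns (picture, depth): 384x512x3 uint8, red, green, blue; 384x512 float32, mm along the optical axis (not along the pixel's ray), 0 where there is no reading.
- camera_params(name): a dict with "vertical_fov" (degrees; the focal length in pixels is half the picture's height over the tangent of half this angle, whatever the lens; pixels are square), "cx", "cy" (the principal point, pixels), "D" ([k1, k2, p1, p2, k3] as OpenCV has them; the pictures are not rectified), "R" (3x3) and "t" (3): a world point X has camera coordinates R X + t. Camera axes: x right, y down, z forward; pixel columns grow to the right and rows downward; lengths in mm; the calibration is good to about 2 mm. A picture is of the moment at which its call begins. camera_params takes no time and is no camera call.
A pose or a line that the arm cannot do raises MotionError and nothing moves.
- job_done(): hands the job in; it is judged then, once.
The state is a dict: "time_s": time; "qpos": joint angles; "dq": joint speeds; "joint_efforts": joint torques, N m; "tool_pos": TCP position; "ee_rot": TCP orientation; "force": force on the tool from outside, world axes, zero at the start; "ft_torque": the same for the moment, N m; "gripper_width": opening from 0.0 (shut) to 1.0 (fully open); "gripper_force": force on a finger pad.
Only numpy, scipy, OpenCV 4.12 (cv2) and the standard library are available. Lean on these libraries where they do the work, as an engineer would, in place of code of your own. Each camera call takes 0.05 s, during which the arm holds its last target. There are 200 camera calls.

## Working session

There is one attempt and no reset: what is moved stays moved. The work goes in short steps, each a Python script; the robot and the scene stay as the last script left them, time stands still between calls to the robot, and variables do not carry over. Pictures are saved under pics/ and viewed, at most 10 in all, crops included, and the job is handed in when it is done.

```bash
mkdir -p pics; ls; python3 - <<'E'
from plant import *
import cv2,numpy as np
np.set_printoptions(precision=3,suppress=True)
for n in("side","top"):
    p,d=read_camera(n); cv2.imwrite(f"pics/{n}0.png",p[:,:,::-1]); np.savez(f"{n}0.npz",p=p,d=d)
    print(n,camera_params(n))
print(state())
E
```

```text
pics
side {'vertical_fov': 49.90977210366222, 'cx': 259.36095036498205, 'cy': 190.38492696723748, 'D': array([-0.122,  0.   ,  0.   ,  0.   ,  0.   ]), 'R': array([[-0.918, -0.397,  0.016],
       [-0.256,  0.56 , -0.788],
       [ 0.304, -0.727, -0.616]]), 't': array([ 444.643,  139.722, 1083.601])}
top {'vertical_fov': 47.51713153512864, 'cx': 263.8453685286023, 'cy': 189.09013601021684, 'D': array([-0.056,  0.   ,  0.   ,  0.   ,  0.   ]), 'R': array([[ 0.029, -1.   ,  0.007],
       [-0.992, -0.03 , -0.123],
       [ 0.123, -0.004, -0.992]]), 't': array([  -2.792,  462.179, 1562.185])}
{'time_s': 0.1, 'qpos': array([-74.972,  17.618,  86.377,  -0.   ,  76.113,  -4.212]), 'dq': array([-0.016, -0.14 , -0.15 ,  0.06 , -0.086, -0.028]), 'joint_efforts': array([  0.002, -45.853, -25.261,   0.   ,   0.006,   0.   ]), 'tool_pos': array([ 189.279, -542.268,  230.474]), 'ee_rot': array([[ 0.944,  0.33 , -0.   ],
       [ 0.33 , -0.944,  0.002],
       [ 0.   , -0.002, -1.   ]]), 'force': array([-0.152,  0.147, -0.266]), 'ft_torque': array([-0.06 ,  0.011,  0.01 ]), 'gripper_force': 0.0, 'gripper_width': 0.9980624230277053}
```

```bash
python3 -c "
import cv2
for n in('side','top'):
    cv2.imwrite(f'pics/{n}0b.png',cv2.resize(cv2.imread(f'pics/{n}0.png'),(768,576),interpolation=2))"
```

```text
(no output)
```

View pics/side0b.png

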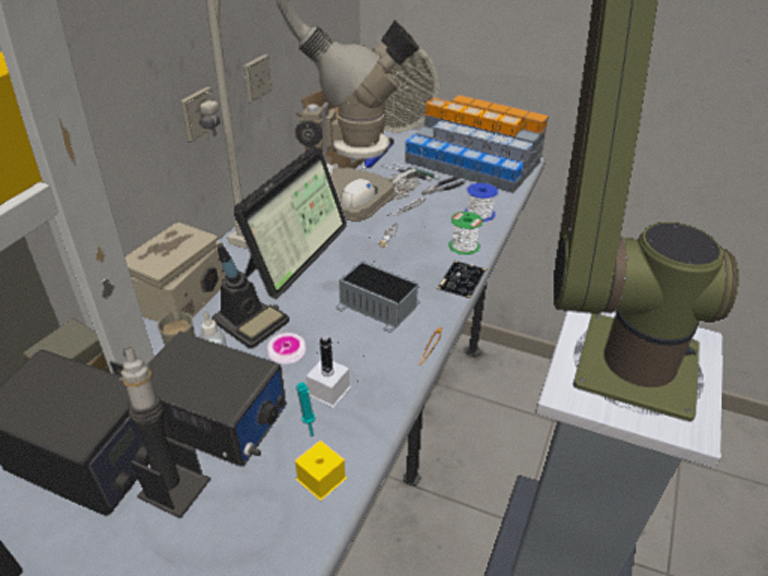

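View pics/top0b.png

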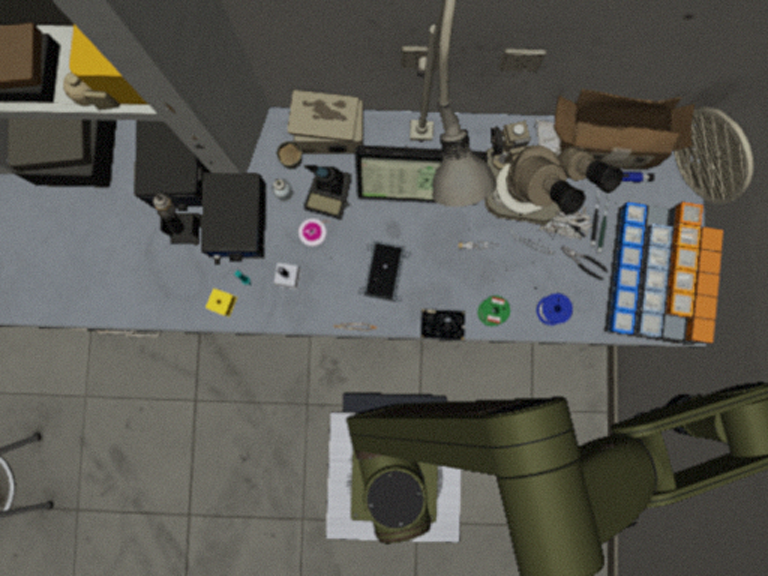

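The side view shows the white stand with the black pin at (328,375)/1.5, the grey case at (378,292)/1.5, a turquoise look-alike pin at (306,408)/1.5 and a yellow look-alike stand at (320,470)/1.5. In the top view the stand is at (286,273)/1.5, the case at (384,270)/1.5, the yellow stand at (220,301)/1.5 and the turquoise pin at (242,277)/1.5. The black pin in the white/aluminium stand fits the description, because the other two are excluded by colour. I'll confirm this in an enlarged crop and measure at the same time.

```bash
cat > h.py <<'E'
import numpy as np,cv2
from plant import *
np.set_printoptions(precision=2,suppress=True)
def cam(n):
    c=camera_params(n); f=192/np.tan(np.radians(c["vertical_fov"])/2)
    return np.array([[f,0,c["cx"]],[0,f,c["cy"]],[0,0,1]]),c["D"],np.array(c["R"]),np.array(c["t"])
def ray(n,uv):
    K,D,R,t=cam(n); u=cv2.undistortPoints(np.array(uv,float).reshape(-1,1,2),K,D)[:,0]
    return -R.T@t,np.c_[u,np.ones(len(u))]@R
def plane(n,uv,z):
    o,d=ray(n,uv); return o+d*((z-o[2])/d[:,2])[:,None]
def proj(n,X):
    K,D,R,t=cam(n); return cv2.projectPoints(np.array(X,float).reshape(-1,1,3),cv2.Rodrigues(R)[0],t,K,D)[0][:,0]
def two(uv1,uv2):
    o1,d1=ray("side",uv1);o2,d2=ray("top",uv2);d1=d1[0];d2=d2[0]
    s=np.linalg.lstsq(np.c_[d1,-d2],o2-o1,rcond=None)[0]
    a,b=o1+s[0]*d1,o2+s[1]*d2; return (a+b)/2,np.linalg.norm(a-b)
E
python3 - <<'E'
from h import *
P={n:np.load(f"{n}0.npz") for n in("side","top")}
box={"top":[(165,155,50,50),(232,150,50,60)],"side":[(195,215,45,60),(220,170,65,50)]}
tiles=[]
for n in box:
    for x,y,w,h in box[n]:
        c=P[n]["p"][y:y+h,x:x+w,::-1]; s=min(400/w,300/h)
        r=cv2.resize(c,None,fx=s,fy=s,interpolation=cv2.INTER_CUBIC); t=np.zeros((300,400,3),np.uint8); t[:r.shape[0],:r.shape[1]]=r; tiles.append(t); print(n,x,y,s)
cv2.imwrite("pics/crop.png",np.vstack([np.hstack(tiles[:2]),np.hstack(tiles[2:])]))
# white stand mask/ black door mask in top
p=P["top"]["p"].astype(int)
def blobs(m,x,y,w,h,z,n="top"):
    k=np.zeros(m.shape,np.uint8);k[y:y+h,x:x+w]=m[y:y+h,x:x+w]
    for c in cv2.findContours(k,cv2.RETR_EXTERNAL,cv2.CHAIN_APPROX_NONE)[0]:
        if cv2.contourArea(c)>40:
            r=cv2.minAreaRect(plane(n,c.reshape(-1,2),z)[:,:2].astype(np.float32)); print(n,cv2.boundingRect(c),cv2.contourArea(c),r)
print("stand");blobs(p.min(2)>170,165,155,60,50,45)
print("door");blobs(p.max(2)<60,232,150,50,60,60)
for n in P: 
  pass
print("hole? brightness");g=p.sum(2)//3
print(g[168:190,248:266])
E
```

```text
top 165 155 6.0
top 232 150 5.0
side 195 215 5.0
side 220 170 6.0
stand
top (183, 176, 14, 14) 53.5 ((476.169921875, 279.13427734375), (44.777835845947266, 44.78944396972656), 83.3482666015625)
door
top (244, 162, 24, 38) 568.0 ((488.5884704589844, 41.66271209716797), (63.7086181640625, 127.23489379882812), 81.43045806884766)
hole? brightness
[[ 82  51  22  17  23  21  17  21  21  15  19  14  16  25  18  13  16  13]
 [ 85  40  14  22  21  16  17  19  14  13  19  18  20  17  19  13  17  19]
 [ 77  39  16  13  26  15  21  22  14  19  22  19  14  18  19  20  16  17]
 [ 63  25  17  17  20  13  16  17  20  27  25  26  20  17   9  20  15  20]
 [ 61  22  19  12  21  18  18  22  16  17  17  17  18  23  22  19  13  24]
 [ 49  22  11  14  10  16  20  17  20  21  18  18  16   8  21  17  12  28]
 [ 43  21  20  15  19  18  20  23  16   8  15  17  21  22  18  16   9  29]
 [ 29  18  18  18  21  14  19  15  29  26  21  13  25  23  22  18  17  33]
 [ 27  20  16  15  13  10  23  40  67  59  34  21  22  18  14   9  16  51]
 [ 23  22  15  20  28  14  23  60  96  90  46  10  14  13  19  20  23  42]
 [ 20
[... 195 characters left out ...]
 22  17  14  13  34  78]
 [ 19  16  22  28  17   5  22  18  22  16  19  18  18  22  20  12  44  82]
 [ 17  20  18  14  26  14  24  20  13  24  23  15  22  19  17  25  44  80]
 [ 13  15  19  22  22  16  12  18  16  18  18  21  22  19  14  24  54  79]
 [  9  22  18  16  18  20  17  17  24  24  20  25  18  18  20  26  64  86]
 [ 18  28  29  34  21  20  27  20  16  14  16  19  13  16  19  41  86  94]
 [ 20  36  41  25  27  14  19  17  13  19  16  25  20  15  21  42  84  93]
 [ 17  11  29  22  23  25  25  15  22  12  18  15  16  19  20  48  83  91]
 [ 15  13  23  22  18  26  26  15  17  23  21  22  20   6  27  56  89 101]
 [ 16  26  16  22  15  20  16  23  23  23  17  16  16  14  28  62  92 110]]
```

View pics/crop.png

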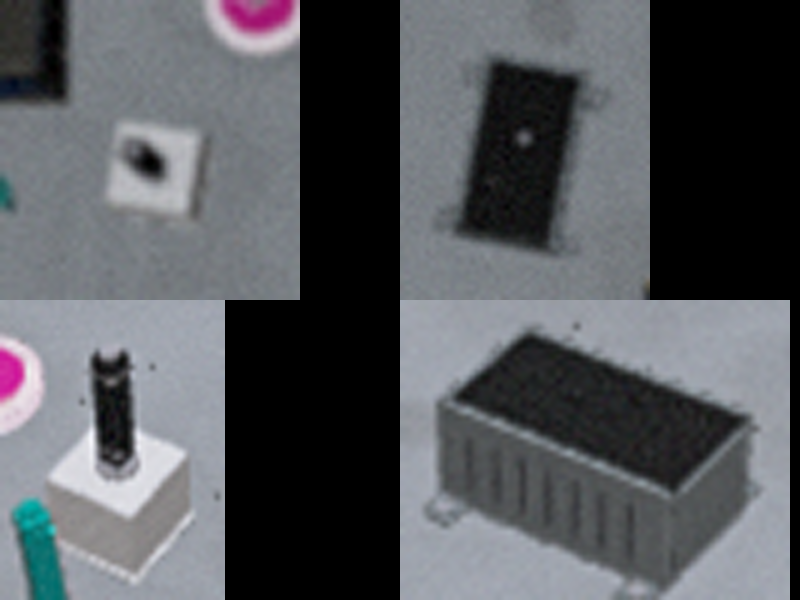

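The crop confirms it: a black square-handled pin with a steel collar in the white/aluminium stand. Turquoise shows only at the left edge. In the top view the door hole is a bright spot at about (256,177), and the stand top is near (190,183).

```bash
cat h.py >/dev/null; python3 - <<'E'
from h import *
P={n:np.load(f"{n}0.npz")["p"].astype(int) for n in("side","top")}
g=P["top"].sum(2)/3; w=np.clip(g[174:182,252:262]-25,0,None); yy,xx=np.mgrid[174:182,252:262]
hp=[(w*xx).sum()/w.sum(),(w*yy).sum()/w.sum()]; print("hole px",hp,plane("top",hp,60),plane("top",hp,48))
# stand top face, both cams
m=(P["top"].min(2)>150).astype(np.uint8); k=np.zeros_like(m);k[165:200,175:210]=m[165:200,175:210]
c=max(cv2.findContours(k,0,1)[0],key=cv2.contourArea); h=cv2.convexHull(c).reshape(-1,2); print("stand top",cv2.minAreaRect(plane("top",h,45)[:,:2].astype(np.float32)))
s=P["side"]; 
m=(s.min(2)>205).astype(np.uint8); k=np.zeros_like(m);k[235:265,200:240]=m[235:265,200:240]
c=max(cv2.findContours(k,0,1)[0],key=cv2.contourArea); h=cv2.convexHull(c).reshape(-1,2); print("stand side",len(h),cv2.minAreaRect(plane("side",h,45)[:,:2].astype(np.float32)))
m=(s.max(2)<65).astype(np.uint8); k=np.zeros_like(m);k[170:205,222:285]=m[170:205,222:285]
c=max(cv2.findContours(k,0,1)[0],key=cv2.contourArea); h=cv2.convexHull(c).reshape(-1,2); print("door side",cv2.minAreaRect(plane("side",h,60)[:,:2].astype(np.float32)))
# pin handle rows in side: dark col extents
for r in range(226,246,2):
    q=np.where(s[r,205:230].max(1)<110)[0]+205; print(r,q.min() if len(q) else None,q.max() if len(q) else None)
q=np.argwhere(P["top"][170:200,180:205].max(2)<100)+[170,180]; print("dark top",q.min(0),q.max(0))
X=np.array([476,279.]); print("proj",proj("side",[[*X,122],[*X,50]]),proj("top",[[*X,122],[*X,50]]))
hs=proj("side",[plane("top",hp,60)[0]])[0]; print("hole in side",hs); u,v=hs.astype(int); print((s.sum(2)//3)[v-5:v+6,u-8:u+9])
E
```

```text
hole px [np.float64(256.3389458272328), np.float64(177.12811127379206)] [[500.55  39.12  60.  ]] [[502.37  39.29  48.  ]]
stand top ((476.1739501953125, 279.2657165527344), (48.981910705566406, 49.067283630371094), 82.23336791992188)
stand side 11 ((474.0856018066406, 278.1138916015625), (47.11874771118164, 47.218177795410156), 83.75276947021484)
door side ((487.7336120605469, 43.5364990234375), (62.22159194946289, 121.77423095703125), 80.78927612304688)
226 213 220
228 213 220
230 213 220
232 213 220
234 214 220
236 214 220
238 214 221
240 214 221
242 214 221
244 215 221
dark top [178 186] [190 199]
proj [[215.59 224.18]
 [217.13 246.08]] [[186.28 179.42]
 [189.66 182.31]]
hole in side [249.06 185.53]
[[ 35  34  38  40  38  26  31  37  35  30  34  44  54  74 113 148 144]
 [ 43  39  40  35  31  36  30  29  34  38  32  34  31  25  49  71 100]
 [ 36  28  43  36  31  42  29  33  35  33  35  27  37  28  24  36  37]
 [ 31  29  35  39  40  24  35  37  33  37  40  33  26  40  31  29  25]
 [ 37  33  32  34  31  36  42  36  38  37  36  35  33  43  34  39  34]
 [ 39  36  41  33  38  31  38  33  50  37  33  30  30  35  30  33  32]
 [ 37  41  31  40  37  32  27  23  29  27  37  37  40  36  38  37  39]
 [ 33  25  37  39  35  39  37  33  24  30  33  32  36  35  40  39  33]
 [ 36  38  31  32  39  35  35  38  32  33  35  36  40  29  34  38  34]
 [ 41  40  34  30  37  43  37  27  33  39  32  32  28  30  29  30  33]
 [ 35  27  37  27  33  26  39  34  33  37  43  30  40  34  30  37  38]]
```

```bash
cat >> h.py <<'E'
def rot(a):
    a=np.radians(a); c,s=np.cos(a),np.sin(a); return np.array([[-s,c,0],[c,s,0],[0,0,-1.]])
def S(*e):
    s=state(); print(*e,"t",round(s["time_s"],2),"tcp",s["tool_pos"],"F",s["force"],"w",round(s["gripper_width"],3),"gf",s["gripper_force"]); return s
E
python3 - <<'E'
from h import *
R=rot(-7)
move_to([145,-410,250],rot(-70.7)); q=np.array(state()["qpos"])
q[0]=30; goto_joints(q); S("turned")
move_to([475,278.7,200],R); S("above")
servo_line([475,278.7,69],max_speed=120); S("down")
gripper_close(60); s=S("grip"); print(s["ee_rot"],s["ft_torque"])
E
```

```text
turned t 3.19 tcp [354.15 252.39 250.44] F [0.76 0.02 0.38] w 1.004 gf 0.0
above t 3.88 tcp [474.6  277.84 199.6 ] F [-0.01  0.26  0.58] w 1.001 gf 0.0
down t 5.12 tcp [475.57 279.04  69.76] F [-0.02  0.48 -0.51] w 0.996 gf 0.0
grip t 5.77 tcp [475.14 278.73  69.1 ] F [-0.42 -0.42  0.51] w 0.156 gf 58.98549199104309
[[ 0.12  0.99  0.  ]
 [ 0.99 -0.12  0.  ]
 [ 0.    0.   -1.  ]] [-0.01 -0.03  0.  ]
```

```bash
python3 - <<'E'
from h import *
R=rot(-7)
servo_line([475,278.7,160],max_speed=100); S("up")
move_to([501,40,150],R); hold(.3); S("over hole")
p,d=read_camera("side"); cv2.imwrite("pics/over.png",cv2.resize(p[130:205,205:305,::-1],(800,600),interpolation=cv2.INTER_CUBIC))
t=state()["tool_pos"]; print("tip pred",proj("side",[[t[0],t[1],t[2]-66],[501,40,60],[t[0],t[1],t[2]-24]]))
E
```

```text
up t 6.83 tcp [474.4  278.4  159.32] F [-0.44  0.12 -0.39] w 0.155 gf 59.04265344142914
over hole t 8.07 tcp [501.1   41.08 150.03] F [ 0.77  0.18 -1.22] w 0.153 gf 59.038705229759216
tip pred [[248.62 179.01]
 [248.78 185.66]
 [248.62 166.67]]
```

View pics/over.png

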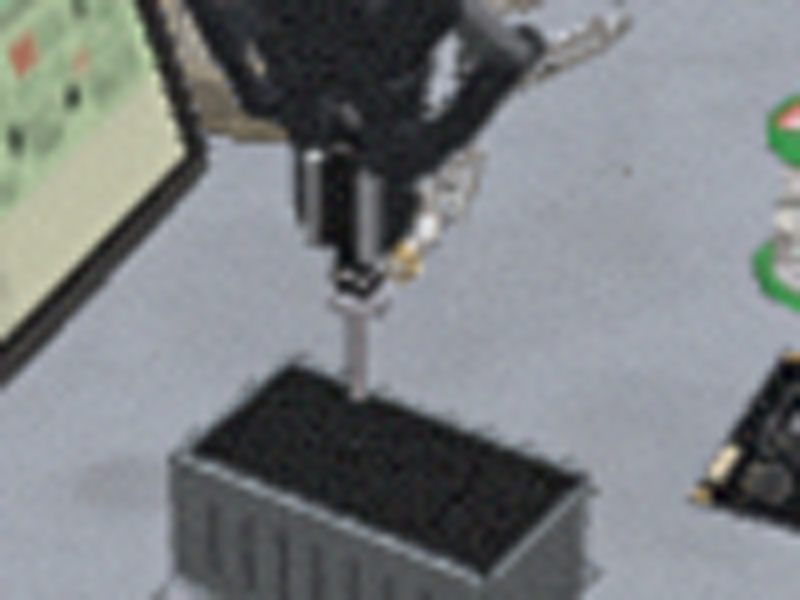

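The pin is gripped upright with its tip at about (249.3,179.3) in the side image. That is 0.7 px from the prediction, and it sits over the expected hole spot. I'll feel downwards.

```bash
python3 - <<'E'
from h import *
base=np.array([501.5,40.5])
servo_line([*base,130],max_speed=60); hold(.2)
for o in [(0,0),(0,2.5),(2.5,0),(-2.5,0),(0,-2.5)]:
    b=base+o
    servo_line([*b,130],max_speed=40)
    hit=servo_line([*b,98],max_speed=20,f_stop=3); s=S(o,hit)
    if s["tool_pos"][2]<121: break
E
```

```text
(0, 0) True t 10.01 tcp [501.43  40.49 111.53] F [0.87 0.25 2.32] w 0.155 gf 59.52613949775696
```

The tip is in the hole and the button face was felt about 14 mm down. Now press in steps.

```bash
python3 - <<'E'
from h import *
t=state()["tool_pos"]
for dz in (1.5,3,4,5,5.7):
    servo_line([501.5,40.5,111.5-dz],max_speed=15); hold(.15)
    F=np.mean([state()["force"] for _ in range(1)],0); S(dz)
E
```

```text
1.5 t 10.42 tcp [501.63  40.51 110.15] F [-0.37  0.34  3.94] w 0.156 gf 59.65983688831329
3 t 10.82 tcp [501.64  40.49 108.57] F [ 0.5  -0.06  4.28] w 0.158 gf 59.74117040634155
4 t 11.22 tcp [501.62  40.51 107.56] F [ 0.08 -0.    5.09] w 0.155 gf 59.81154799461365
5 t 11.62 tcp [501.6  40.5 106.6] F [-1.84 -0.28  5.1 ] w 0.151 gf 59.87343192100525
5.7 t 12.02 tcp [501.66  40.5  106.24] F [-1.84 -0.44  7.74] w 0.156 gf 60.56073188781738
```

```bash
python3 - <<'E'
from h import *
a=np.radians(-8.3); d=-np.array([np.cos(a),np.sin(a)]); b=np.array([501.5,40.5])
servo_line([*b,106.6],max_speed=10)
for k in (4,8,14):
    h=servo_line([*(b+k*d),106.5],max_speed=20,f_stop=8); s=S(k,h); print("along F",s["force"][:2]@d, "perp",s["force"][:2]@[-d[1],d[0]])
    if h: break
E
```

```text
4 False t 12.62 tcp [499.08  40.94 107.03] F [ 1.99 -1.12  5.07] w 0.155 gf 59.75415229797363
along F -2.1336792216044116 perp 0.820510191759212
8 False t 12.97 tcp [494.31  41.64 106.84] F [ 1.76 -1.15  5.44] w 0.155 gf 59.74660813808441
along F -1.9030526326908335 perp 0.8838407471294708
14 False t 13.42 tcp [487.59  42.67 106.67] F [3.19 0.4  5.05] w 0.153 gf 59.84741806983948
along F -3.097465874751245 perp -0.857082488030078
```

```bash
python3 - <<'E'
from h import *
a=np.radians(-8.3); d=-np.array([np.cos(a),np.sin(a)]); b=np.array([501.5,40.5])
for k,v in ((28,25),(41,25),(54,12)):
    h=servo_line([*(b+k*d),106.5],max_speed=v,f_stop=6); s=S(k,h); print("along F",s["force"][:2]@d,"travel",(s["tool_pos"][:2]-b)@d)
    if h: break
E
```

```text
28 False t 14.12 tcp [473.14  44.88 106.56] F [ 2.33 -0.02  5.62] w 0.154 gf 59.92923438549042
along F -2.304063778996567 travel 28.69588556255212
41 False t 14.79 tcp [460.03  46.84 106.5 ] F [1.76 0.67 5.3 ] w 0.152 gf 59.93234395980835
along F -1.6437503615010958 travel 41.94802267175662
54 True t 15.43 tcp [456.58  47.51 107.09] F [-0.01 -0.    4.76] w 0.16 gf 59.8996764421463
along F 0.00908701185956121 travel 45.4579742728386
```

```bash
python3 - <<'E'
from h import *
a=np.radians(-8.3); d=-np.array([np.cos(a),np.sin(a)]); b=np.array([501.5,40.5])
hold(.2); S("held")
for k in (46,47,48,49,50,51):
    h=servo_line([*(b+k*d),106.5],max_speed=8,f_stop=7); s=S(k,h); F=-s["force"][:2]@d; print("push",F,"travel",(s["tool_pos"][:2]-b)@d)
    if F>7: break
E
```

```text
held t 15.63 tcp [456.83  47.5  107.2 ] F [-2.67  0.22  5.19] w 0.152 gf 59.91663336753845
46 False t 16.24 tcp [456.21  47.34 106.73] F [0.77 1.54 5.89] w 0.152 gf 60.11980712413788
push 0.5404580791699515 travel 45.80403102658741
47 False t 16.52 tcp [455.98  47.37 106.78] F [2.53 0.03 4.83] w 0.158 gf 59.69193935394287
push 2.4990491419942593 travel 46.031837464613126
48 False t 16.79 tcp [455.76  47.39 106.88] F [ 6.09 -0.64  2.42] w 0.155 gf 59.488728046417236
push 6.119649283128044 travel 46.2581967220839
49 False t 17.07 tcp [455.53  47.43 106.98] F [ 6.07 -1.    2.02] w 0.149 gf 59.562424421310425
push 6.152713411528382 travel 46.49142320831992
50 False t 17.34 tcp [455.31  47.48 107.1 ] F [ 7.68 -1.03  0.79] w 0.153 gf 59.55617129802704
push 7.747333065453313 travel 46.70949908208395
```

The end stop has been reached: push force rises stiffly with no travel. Next, draw the pin straight up and look.

```bash
python3 - <<'E'
from h import *
t=np.array([455.9,47.4])
servo_line([*t,118],max_speed=30); S("released")
servo_line([*t,160],max_speed=80); S("out")
move_to([475,278.7,165],rot(-7)); hold(.3); S("over stand")
for n in("side","top"):
    p,d=read_camera(n); np.savez(f"{n}1.npz",p=p)
    if n=="side": side=p
    else: top=p
a=cv2.resize(side[160:280,190:290,::-1],(400,480),interpolation=2); b=cv2.resize(top[140:260,200:300,::-1],(400,480),interpolation=2)
cv2.imwrite("pics/after.png",np.hstack([a,b]))
k=np.zeros((384,512),np.uint8);k[150:225,238:275]=(top.max(2)<60)[150:225,238:275]
c=max(cv2.findContours(k,0,1)[0],key=cv2.contourArea); print("door",cv2.minAreaRect(plane("top",cv2.convexHull(c).reshape(-1,2),60)[:,:2].astype(np.float32)))
X=state()["tool_pos"];print("tip pred side",proj("side",[X-[0,0,66]]))
E
```

```text
released t 17.9 tcp [455.77  47.25 117.85] F [ 4.13 -2.24 -0.21] w 0.153 gf 59.262317419052124
out t 18.57 tcp [454.55  47.47 159.31] F [ 0.19 -0.14 -0.62] w 0.161 gf 59.23001289367676
over stand t 19.8 tcp [475.24 277.43 165.14] F [-0.23  0.21 -0.51] w 0.151 gf 59.22727882862091
door ((468.2025146484375, 45.262508392333984), (65.05238342285156, 164.71981811523438), 80.37700653076172)
tip pred side [[216.6  231.14]]
```

View pics/after.png

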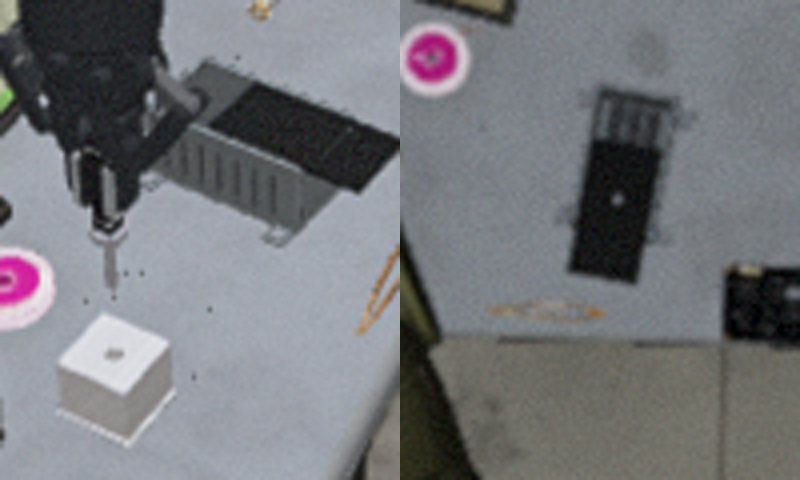

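The side view shows the door sticking out over the front, with the pin upright in the gripper (tip about (217,231)) over the stand's open hole at about (218,248). I'll check the travel from the hole pixel, then insert.

```bash
python3 - <<'E'
from h import *
g=np.load("top1.npz")["p"].astype(int).sum(2)/3; w=np.clip(g[186:195,250:259]-28,0,None); yy,xx=np.mgrid[186:195,250:259]
hp=[(w*xx).sum()/w.sum(),(w*yy).sum()/w.sum()]; X=plane("top",hp,60)[0]; print("hole",X,"travel",np.linalg.norm(X[:2]-[500.55,39.12]))
servo_line([475.1,278.7,120],max_speed=80); hold(.2); S("pre")
h=servo_line([475.1,278.7,80],max_speed=30,f_stop=5); S("in",h)
if not h:
    h=servo_line([475.1,278.7,66],max_speed=12,f_stop=8); S("home",h)
E
```

```text
hole [456.04  46.23  60.  ] travel 45.07577909103554
pre t 20.82 tcp [475.54 278.92 120.64] F [-0.11 -1.24 -1.35] w 0.159 gf 59.225220680236816
in False t 22.3 tcp [475.26 278.79  80.22] F [ 1.   -0.26 -1.82] w 0.154 gf 59.22567844390869
home True t 23.17 tcp [475.08 278.67  69.05] F [-1.08 -0.49  4.07] w 0.158 gf 59.87204611301422
```

Travel is 45.1 mm, and the pin is home at the original height (TCP 69.05, originally 69.1). Release, lift clear and check.

```bash
python3 - <<'E'
from h import *
open_jaws(); S("open")
servo_line([475.1,278.7,220],max_speed=100); 
move_to([400,235,260],rot(-7)); hold(.3); S("away")
a,_=read_camera("side"); b,_=read_camera("top")
cv2.imwrite("pics/end.png",np.hstack([cv2.resize(a[160:280,190:290,::-1],(400,480),interpolation=2),cv2.resize(b[140:260,170:270,::-1],(400,480),interpolation=2)]))
for r in range(226,246,4):
    q=np.where(a[r,205:230].max(1)<110)[0]+205; print(r,q.min(),q.max())
E
```

```text
open t 23.86 tcp [474.23 278.32  68.21] F [-0.53  0.15  0.79] w 0.997 gf 0.0
away t 26.29 tcp [400.52 235.23 259.32] F [0.1  0.13 0.05] w 1.001 gf 0.0
226 214 220
230 214 221
234 214 221
238 214 221
242 215 221
```

View pics/end.png

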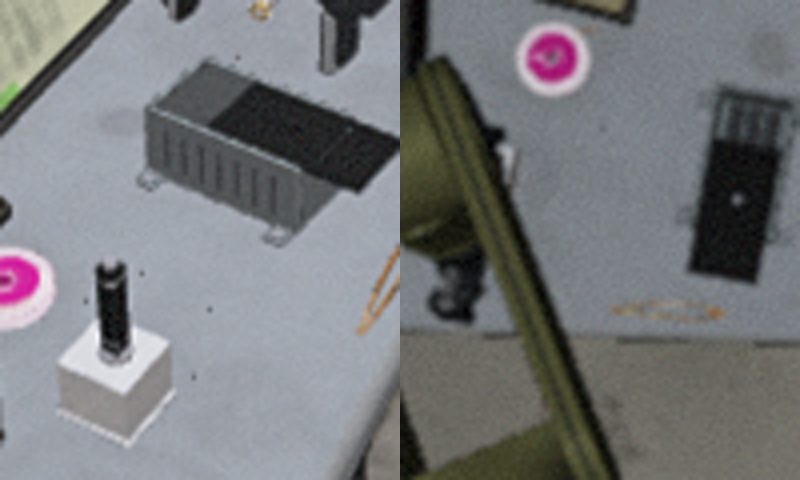

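The pin stands upright with its collar on the block (collar about (218,248) in the side image), the door is still fully open, and the gripper is clear.

```bash
python3 -c "
from plant import *
print(job_done())"
```

```text
the job is handed in; nothing more can be done
None
```

The job is handed in: the door is fully open (45.1 mm measured in the top view), the pin is back upright and home in its stand, nothing else was touched, and about 26 s of the 54 s were used.

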